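Feel along both edges of a ukulele fretboard for sharp fret ends

TASK

Check the unstrung ukulele for sharp fret ends: starting at the first fret (headstock end), run the fingertips lightly along the edge of the fretboard nearest the robot, touching the fret ends all the way to the last fret over the body, then do the same along the far edge, again from the first fret to the last. Keep the fingertips centred on the edge and the touch light; do not pinch, lift or shift the ukulele, leave everything else where it is, and finish clear of it.

Things in the scene. Friction and masses are not known exactly. Their poses are not given: they have to be found in the camera images.
- ukulele: soprano ukulele, loose, 0.3 to 0.6 kg, 532 mm long, face up on the mat, strings and nut off; firm and steady under a light touch. Origin on its underside, below the neck's centre line half-way along the 15 frets. y runs along the neck to the headstock, x away from the robot, z up. Fret tops are level, 65 mm above the underside. Headstock ends at y = +234 mm
- near_first (a point): end of the first fret (headstock end) on the edge nearest the robot (-x), on the fret's top; in the ukulele's frame at y = +90.6 mm. The frets, 19 mm apart here and 9 mm at the last, reach the board's edges; the edges are straight and taper: 36.9 mm apart here, 45.3 mm at the last fret
- near_last (a point): end of the last fret (the 15th, over the body) on the edge nearest the robot, on the fret's top, 5 mm above the soundboard; in the ukulele's frame at y = -90.0 mm. The body (160 mm wide, 60 mm high) begins at y = -62 mm
- far_first (a point): end of the first fret on the far edge (+x), on the fret's top. The headstock's tuner posts, 6 mm higher than the fret tops, begin 56 mm beyond it
- far_last (a point): end of the last fret on the far edge, on the fret's top
- mat: fixed grey non-slip bench mat, 270 x 580 x 4 mm, with a wooden cork-topped neck rest on it that carries the neck under the first fret; the rest's cheeks stand 54 mm above the table, 15 mm below the fret tops. Origin on its underside, about below the ukulele's origin; same axes as the ukulele
- nut_blank: bystander: cedar nut blank, 50 x 8 x 12 mm, lying on the mat on the far side of the neck; origin at the centre of its underside
- pitch_pipe: bystander: round stainless pitch pipe, 68 mm across, 17 mm high, lying on the mat on the far side of the neck; origin at the centre of its underside
- fret_file: bystander: small file with wooden handle, 155 x 24 x 18 mm, lying on the mat on the near side of the neck; origin on its underside, about its middle
- dish: bystander: white dish, 72 mm across, 22 mm high, on the mat on the near side of the neck; origin at the centre of its underside
- marble_center (a point): bystander: centre of the green glass marble, 18 mm across, lying in the dish
- polish_tin: bystander: black shoe polish tin, 78 mm across, 24 mm high, on the table to the robot's right; origin at the centre of its underside
- harmonica_case: bystander: grey plastic harmonica case, 118 x 46 x 30 mm, inside the small cabinet on the left; origin at the centre of its underside
- cabinet_door0 (a joint): opening angle of the small cabinet's door on the left, ajar; not part of the job (rad, 0 is shut)

How it is judged:
By the outcome, as a careful person would: the job done as asked, in the order asked, and still so for the second after the job is handed in, with the robot touching nothing.
It also fails if it takes over 64 s, if anything falls off the work surface, if the arm or the gripper's body presses on something with over 40 N, if the wrist force passes 120 N, or if a joint passes its speed limit or range.

ROBOT

A 7-joint arm with a two-finger parallel gripper is mounted at the origin on the work surface. World frame = base frame: x ahead of the robot, y to its left, z up, the work surface at z = 0. Lengths are in mm, angles in rad, forces in N, time in s.
With the tool pointing down it reaches from about 400 to 850 mm from the base axis. Payload 10.4 kg.
Tool frame: the origin (TCP) lies midway between the tips of the shut fingers; the grasp point (between the pads) lies tcp_to_grasp behind it (tcp_to_grasp is the distance from the TCP to the grasp point, in mm); z points along the fingers, y is the line along which they close (so a half turn about z gives the same grasp; the last joint's range is limited). The gripper opens to 87 mm and grips with 3 to 60 N. Pads are 19 mm wide; open, the fingers measure 117 mm over their backs; the gripper's body (75 mm by 190 mm) begins 51 mm behind the grasp point.
Start: joints at [1.293, 0.332, -0.065, 1.46, 0.022, 1.35, -0.088], TCP at [157.553, -604.838, 222.576] pointing down, gripper open.
Joint ranges: [-2.6, 2.6], [-0.5, 2.12], [-1.47, 1.34], [0.16, 2.42], [-1.27, 4.41], [0.06, 2.06], [-2.6, 2.6]. Speed limits (rad/s): [2.22, 2.22, 2.79, 2.79, 3.14, 3.14, 3.14].

INTERFACE

Orientations are given as a unit quaternion [w, x, y, z].
In Python, from cell import read_state, snapshot, camera_model, close_job, boxes_of, outline_of, tcp_to_grasp gives the robot as it stands. The module is installed in compiled form; this text tells all that it offers.
- The arm moves only by the tool drive_tool, never from a script. Its argument "rows" is text: rows parted by semicolons, each of 7 numbers parted by spaces: the shift along the tool's x, y, z in units of 0.1 m (1.0 is 0.1 m), then the turn, a rotation vector about the tool's x, y, z in units of pi rad (1.0 is pi rad), then the gripper command: -1 is fully open, 1 is shut, values between are in proportion. A call has 1 to 12 rows; each row is the pose to reach, as a shift and turn from the pose commanded when the call began, along the tool's axes at that moment, turning the shorter way round; what a row does not reach only later rows make up. A row lasts 1/12 s, in which the tool goes at most 41.7 mm and 7.16 degrees, less where a joint would pass 70% of its speed; a pose out of reach is approached as far as the arm can. A call with a number of a shift or a turn outside -1 to 1 is refused whole. A call with a gripper value outside its range is refused whole. The fingers move at their own pace and stop on an object; the grip force is fixed at half the most. Time passes only in rows, so rows that repeat a pose let the fingers close. It gives the time, the measured TCP pose, the force, the opening and the grip force at its end, in the units of the state.
- read_state(): the state, without advancing time (a new reading comes with each control period).
- snapshot(name): name is "side" or "top"; returns the picture (420x560x3 uint8, blue, green, red); there is no depth.
- camera_model(name): a dict with "fx", "fy", "cx", "cy" (pixels), "k1" (the pictures are not rectified: a ray, as slopes to the right and down, at radius r is drawn at 1 + k1 r^2 times it, then the intrinsics apply), "xyz" and "rotation" of the camera in the world. Camera axes: x right, y down, z forward; pixel columns grow to the right and rows downward; lengths in mm; the calibration is good to about 2 mm. A picture is of the moment at which its call begins. camera_model takes no time and is no camera call.
- close_job(): hands the job in; it is judged then, once.
Trained networks look in the newest picture that a camera, given by its name, has taken for a name from the list of things; names that differ only in an ending like _2 or _b are one class to them, and where a whole thing is asked for, a point or a joint stands for the part that bears it (a point fixed in the world has none). Each returns a list of dicts, best first, with "score" (0 to 1); they miss things now and then, are a little off and sometimes report something else, mostly with a low value. They report only what shows in the picture. A call takes as long as a camera call.
- boxes_of(camera, target): "location" ([x, y, z] in mm, in the coordinates of the camera as it stood for that picture, good to about 4 mm: the middle of the surface that is visible of it).
- outline_of(camera, target): "pixels" (420x560 bool, what is visible of it).
The state is a dict: "time_s": time; "qpos": joint angles; "qd": joint speeds; "joint_torque": joint torques, N m; "tool_pos": TCP position; "ee_rot": TCP orientation; "ft_force": force on the tool from outside, world axes, zero at the start; "torque": the same for the moment, N m; "gripper_width": finger opening in mm; "grasp_force": force on a finger pad.
Only numpy, scipy, OpenCV 4.12 (cv2) and the standard library are available. Lean on these libraries where they do the work, as an engineer would, in place of code of your own. Each camera call takes 0.05 s, during which the arm holds its last target. There are 200 camera calls.

## Working session

There is one attempt and no reset: what is moved stays moved. The work goes in short steps, Python scripts to look and compute and a tool call to move; the robot and the scene stay as the last step left them, time stands still between calls to the robot, and variables do not carry over. Pictures are saved under pics/ and viewed, at most 10 in all, crops included, and the job is handed in when it is done.

Besides the shell and the picture viewer there is one more tool, called after "Emit:" as a command line: name --argument value ..., lists and objects as JSON in quotes. drive_tool: Moves the arm, as the interface text tells. Its arguments: {"type":"object","properties":{"rows":{"type":"string"}},"required":["rows"]}

```bash
mkdir -p pics; python3 - <<'E'
from cell import *
import cv2,numpy as np
print(read_state(), tcp_to_grasp)
for c in("top","side"):
    im=snapshot(c);cv2.imwrite(f"pics/{c}1.png",im);m=camera_model(c);print(m)
    R=np.array(m["rotation"]);t=np.array(m["xyz"])
    for n in["ukulele","near_first","near_last","far_first","far_last","mat","cabinet_door0","polish_tin"]:
        b=boxes_of(c,n)[:2]
        print(c,n,[(round(x["score"],2),np.round(R@np.array(x["location"])+t)) for x in b])
E
```

```text
{'time_s': 0.0, 'qpos': array([ 1.29342523,  0.33287276, -0.06467399,  1.46092655,  0.02158046,
        1.34986133, -0.08851608]), 'qd': array([-0.0001552 ,  0.00092494, -0.00121543,  0.00043477,  0.00020392,
       -0.00125197, -0.00083149]), 'joint_torque': array([-6.14491728e-04, -6.23266840e+01,  2.39275920e-02, -3.89900672e+01,
       -6.14430942e-02,  3.98861559e-02,  2.03876684e-04]), 'tool_pos': array([ 157.40915394, -604.4726888 ,  221.76034411]), 'ee_rot': array([-6.77507485e-04,  9.91898735e-01,  1.27029240e-01, -1.12564214e-04]), 'ft_force': array([-0.12950024, -0.60734967, -0.33310204]), 'torque': array([-0.00547079,  0.07853712,  0.04980381]), 'grasp_force': 0.0, 'gripper_width': 87.00136871206115} 18.700000000000003
{'fx': 537.4056444614438, 'fy': 537.4056444614438, 'cx': 277.5839972379603, 'cy': 208.49073897485852, 'k1': 0.06323104510000596, 'xyz': array([ 415.213874  ,   42.52152897, 1640.14380108]), 'rotation': array([-0.02233404,  0.71128482, -0.70233749,  0.01723797])}Traceback (most recent call last):
  File "<stdin>", line 9, in <module>
ValueError: matmul: Input operand 1 has a mismatch in its core dimension 0, with gufunc signature (n?,k),(k,m?)->(n?,m?) (size 3 is different from 4)
```

```bash
cat >h.py <<'E'
from cell import *
import cv2,numpy as np
from scipy.spatial.transform import Rotation as Ro
def rot(q): return Ro.from_quat(np.r_[q[1:],q[0]]).as_matrix()
def cam(c):
    m=camera_model(c);return m,rot(m["rotation"]),np.array(m["xyz"])
def ray(c,uv):
    m,R,t=cam(c);d=(np.atleast_2d(uv)-[m["cx"],m["cy"]])/[m["fx"],m["fy"]]
    s=d.copy()
    for _ in range(20): s=d/(1+m["k1"]*(s**2).sum(1,keepdims=True))
    return t,np.c_[s,np.ones(len(s))]@R.T
def atz(c,uv,z):
    t,d=ray(c,uv);return t+d*((z-t[2])/d[:,2:])
def proj(c,P):
    m,R,t=cam(c);p=(np.atleast_2d(P)-t)@R;s=p[:,:2]/p[:,2:]
    return s*(1+m["k1"]*(s**2).sum(1,keepdims=True))*[m["fx"],m["fy"]]+[m["cx"],m["cy"]]
E
python3 - <<'E'
from h import *
np.set_printoptions(suppress=True)
for c in("top","side"):
    im=snapshot(c);cv2.imwrite(f"pics/{c}1.png",im);m,R,t=cam(c);print(m)
    for n in["ukulele","near_first","near_last","far_first","far_last","mat","cabinet_door0","polish_tin"]:
        b=boxes_of(c,n)[:2]
        print(c,n,[(round(x["score"],2),np.round(R@np.array(x["location"])+t)) for x in b])
E
```

```text
{'fx': 537.4056444614438, 'fy': 537.4056444614438, 'cx': 277.5839972379603, 'cy': 208.49073897485852, 'k1': 0.06323104510000596, 'xyz': array([ 415.213874  ,   42.52152897, 1640.14380108]), 'rotation': array([-0.02233404,  0.71128482, -0.70233749,  0.01723797])}
top ukulele [(0.63, array([ 588., -166.,   68.])), (0.43, array([662., -30.,  22.]))]
top near_first [(0.79, array([ 588., -163.,   64.])), (0.56, array([455.,  89.,  23.]))]
top near_last [(0.64, array([ 584., -164.,   65.]))]
top far_first [(0.93, array([ 584., -164.,   67.])), (0.52, array([490., 594.,  42.]))]
top far_last [(0.83, array([ 590., -163.,   65.]))]
top mat [(0.59, array([557., -19.,   2.]))]
top cabinet_door0 [(0.67, array([472., 508., 146.]))]
top polish_tin [(0.76, array([ 401., -434.,   25.])), (0.27, array([ 583., -163.,   61.]))]
{'fx': 399.16820279577087, 'fy': 399.16820279577087, 'cx': 283.50191938790863, 'cy': 208.8130865858945, 'k1': -0.043485105112940306, 'xyz': array([ 477.90218879, -748.39318268,  912.63698545]), 'rotation': array([-0.38017366,  0.92472721, -0.01585332,  0.00981086])}
side ukulele [(0.87, array([ 594., -206.,   66.]))]
side near_first [(0.83, array([ 596., -209.,   66.]))]
side near_last [(0.9, array([ 599., -213.,   61.])), (0.28, array([491., -33.,  19.]))]
side far_first [(0.67, array([ 588., -216.,   64.]))]
side far_last [(0.8, array([ 588., -209.,   69.]))]
side mat [(0.62, array([ 548., -119.,    2.]))]
side cabinet_door0 [(0.74, array([477., 509., 107.])), (0.39, array([454.,  74.,  20.]))]
side polish_tin [(0.68, array([ 399., -441.,   23.]))]
```

View pics/top1.png

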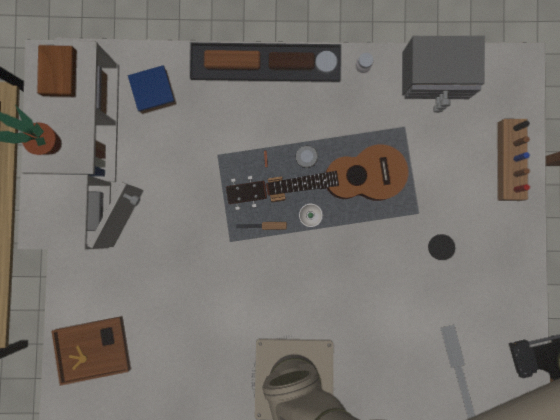

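View pics/side1.png

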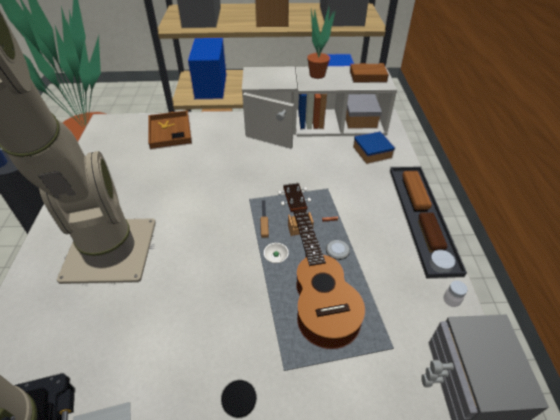

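The top view shows the ukulele with its headstock at left (~230,192), board (268–338, ~183) and body to (408,170). The side view shows the same layout: headstock (295,195), body (330,305). Next I'll zoom in and fit the pose.

```bash
python3 - <<'E'
from h import *
np.set_printoptions(suppress=True,precision=2)
for c,(x0,y0,w,h,k) in dict(top=(220,135,200,75,4),side=(270,175,110,185,3)).items():
    im=snapshot(c); o=outline_of(c,"ukulele")[0]; M=o["pixels"].astype(np.uint8)
    np.save(f"{c}.npy",M); cv2.imwrite(f"{c}.png",im)
    cr=cv2.resize(im[y0:y0+h,x0:x0+w],None,fx=k,fy=k,interpolation=cv2.INTER_CUBIC)
    cm=cv2.resize(M[y0:y0+h,x0:x0+w],None,fx=k,fy=k)
    cs,_=cv2.findContours(cm,0,2); b=cr.copy(); cv2.drawContours(b,cs,-1,(0,255,0),1)
    cv2.imwrite(f"pics/{c}z.png",np.vstack([cr,b]) if c=="top" else np.hstack([cr,b]))
    print(c,o["score"],M.sum())
    # axis from mask: pixels -> plane z=60
    v,u=np.nonzero(M);P=atz(c,np.c_[u,v],62)[:,:2];mu=P.mean(0);_,_,V=np.linalg.svd(P-mu,full_matrices=False);a=V[0]*np.sign(V[0,1]);s=(P-mu)@a
    print(mu,a,np.degrees(np.arctan2(-a[0],a[1])),s.min(),s.max(),mu+a*s.min(),mu+a*s.max())
E
```

```text
top 0.94 5066
[ 594.43 -123.64] [-0.16  0.99] 9.263568758477653 -206.0206379458834 331.00959830089516 [ 627.59 -326.97] [541.14 203.05]
side 0.95 6264
[ 599.57 -172.66] [-0.14  0.99] 7.94212324621932 -177.30824177114212 384.7796329219809 [ 624.07 -348.26] [546.41 208.43]
```

View pics/topz.png

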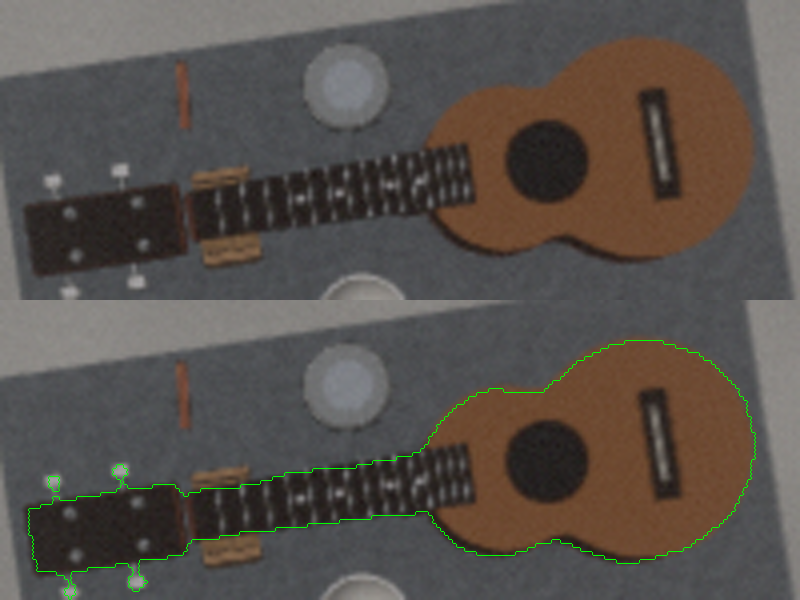

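View pics/sidez.png

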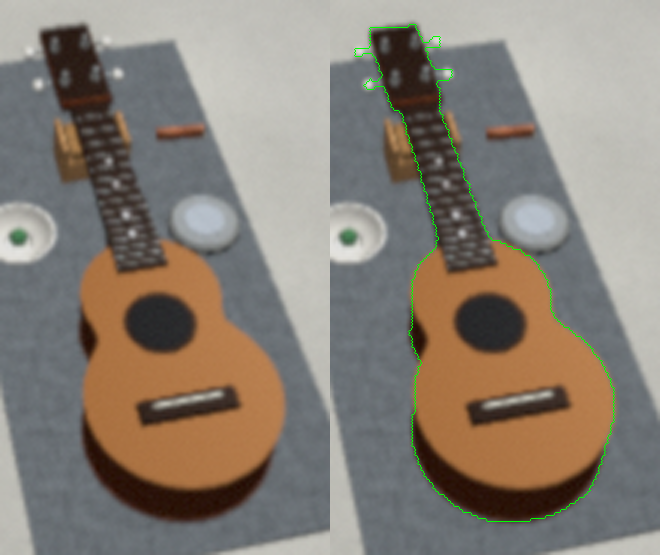

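The zoomed crops show the 15 frets clearly: in the top crop (4x) the first fret is at (220,208) and the last at (470,172), with the sound hole at (547,161). I'll fit the board template in both cameras.

```bash
cat >fit.py <<'E'
from h import *
from scipy.optimize import minimize
np.set_printoptions(suppress=True,precision=2)
f=345*(1-2**(-np.arange(1,16)/12)); fy=90.6-(f-f[0])
Y,X=np.meshgrid(np.arange(-102,104,1.),np.arange(-32,32.5,1.),indexing="ij")
half=18.45+(90.6-Y)/180.6*4.2
brd=(np.abs(X)<half)&(Y>-94)
fr=brd&(np.abs(Y[...,None]-fy).min(-1)<1.2)
def run(c,side,z=69):
    im=cv2.GaussianBlur(cv2.imread(f"{c}.png"),(0,0),.4).astype(np.float32).mean(2)
    sel=np.ones_like(brd)
    if side=="far": sel=X>-14
    if side=="near": sel=X<14
    if side=="frets": sel=np.abs(X)<14
    out=~brd; body=out&(Y<-62); neck=out&(Y>=-62)
    B=[cv2.GaussianBlur(m.astype(np.float32),(0,0),1.6)[sel] for m in(brd,fr,body,neck)]
    A=np.stack(B,1)
    def cost(p):
        ca,sa=np.cos(p[2]/100),np.sin(p[2]/100)
        W=np.c_[(p[0]+ca*X-sa*Y)[sel],(p[1]+sa*X+ca*Y)[sel],np.full(sel.sum(),z)]
        uv=proj(c,W).astype(np.float32)
        v=cv2.remap(im,uv[:,:1],uv[:,1:],cv2.INTER_CUBIC)[:,0]
        w=np.linalg.lstsq(A,v,rcond=None)[0]
        return ((A@w-v)**2).mean()/v.var()
    best=min((minimize(cost,[574+dx,0+dy,15.5],method="Nelder-Mead",options=dict(initial_simplex=np.array([[574+dx,dy,15.5],[577+dx,dy,15.5],[574+dx,dy+3,15.5],[574+dx,dy,17]]))) for dx in(-6,0,6) for dy in(-36,-30,-24,-18,-12,-6,0)),key=lambda r:r.fun)
    return best.x,best.fun
if __name__=="__main__":
    for c in("top","side"):
        for s in("all","far","near"): print(c,s,*run(c,s))
        # sound hole / bridge centre
        im=cv2.imread(f"{c}.png")
E
python3 fit.py
```

```text
top all [579.48 -25.42  16.18] 0.3599577248096466Traceback (most recent call last):
  File "fit.py", line 29, in <module>
    for s in("all","far","near"): print(c,s,*run(c,s))
                                             ~~~^^^^^
  File "fit.py", line 25, in run
    best=min((minimize(cost,[574+dx,0+dy,15.5],method="Nelder-Mead",options=dict(initial_simplex=np.array([[574+dx,dy,15.5],[577+dx,dy,15.5],[574+dx,dy+3,15.5],[574+dx,dy,17]]))) for dx in(-6,0,6) for dy in(-36,-30,-24,-18,-12,-6,0)),key=lambda r:r.fun)
  File "fit.py", line 25, in <genexpr>
    best=min((minimize(cost,[574+dx,0+dy,15.5],method="Nelder-Mead",options=dict(initial_simplex=np.array([[574+dx,dy,15.5],[577+dx,dy,15.5],[574+dx,dy+3,15.5],[574+dx,dy,17]]))) for dx in(-6,0,6) for dy in(-36,-30,-24,-18,-12,-6,0)),key=lambda r:r.fun)
              ~~~~~~~~^^^^^^^^^^^^^^^^^^^^^^^^^^^^^^^^^^^^^^^^^^^^^^^^^^^^^^^^^^^^^^^^^^^^^^^^^^^^^^^^^^^^^^^^^^^^^^^^^^^^^^^^^^^^^^^^^^^^^^^^^^^^^^^^^^^^^^^^^^^^^^^^^^^^^^^^^^^^
    res = _minimize_neldermead(fun, x0, args, callback, bounds=bounds,
                               **options)
    fxe = func(xe)
    fx = function(np.copy(x), *(wrapper_args + args))
  File "fit.py", line 21, in cost
    uv=proj(c,W).astype(np.float32)
       ~~~~^^^^^
  File "h.py", line 15, in proj
    m,R,t=cam(c);p=(np.atleast_2d(P)-t)@R;s=p[:,:2]/p[:,2:]
          ~~~^^^
  File "h.py", line 6, in cam
    m=camera_model(c);return m,rot(m["rotation"]),np.array(m["xyz"])
ValueError: time passes only in moves, steps and waits
```

```bash
sed -i 's/^def cam(c):/from functools import lru_cache\n@lru_cache\ndef cam(c):/' h.py; sed -i 's/dx in(-6,0,6) for dy in(-36,-30,-24,-18,-12,-6,0)/dx in(0,5) for dy in(-32,-25,-18)/' fit.py; python3 fit.py
```

```text
top all [579.43 -25.45  16.23] 0.3599461019039154
top far [580.82 -25.2   16.84] 0.3972006142139435
top near [578.02 -25.67  15.81] 0.4125584661960602
side all [578.04 -31.3   16.76] 0.45329931378364563
side far [581.19 -30.97  14.46] 0.41388875246047974
side near [576.31 -32.08  17.68] 0.5026440620422363
```

Emit:
drive_tool --rows "0 0 0 0 0 0.03 1; 0.25 -0.25 0 0 0 0.03 1; 0.6 -0.6 0 0 0 0.03 1; 1 -1 0 0 0 0.03 1; 1 -1 0 0 0 0.03 1; 1 -1 0 0 0 0.03 1"

```text
time_s: 1.7
tool_pos: [233.2, -478.7, 223.2]
ee_rot: [-0.0, 0.996, 0.084, 0.001]
ft_force: [-0.2, -1.3, -0.3]
gripper_width: 54.7
grasp_force: 0.0
```

Emit:
drive_tool --rows "0.4 -0.4 0 0 0 0 1; 0.8 -0.8 0 0 0 0 1; 1 -1 0 0 0 0 1; 1 -1 0 0 0 0 1"

```text
time_s: 2.03
tool_pos: [315.2, -363.8, 222.9]
ee_rot: [-0.0, 0.997, 0.083, 0.001]
ft_force: [-0.0, 0.2, 0.7]
gripper_width: 28.5
grasp_force: 0.0
```

Emit:
drive_tool --rows "0.4 -0.4 0 0 0 0 1; 0.8 -0.8 0 0 0 0 1; 1 -1 0 0 0 0 1; 1 -1 0 0 0 0 1"

```text
time_s: 2.37
tool_pos: [397.6, -248.7, 223.1]
ee_rot: [-0.0, 0.997, 0.083, 0.001]
ft_force: [-1.0, 0.5, -0.5]
gripper_width: 3.5
grasp_force: 0.0
```

Emit:
drive_tool --rows "0.4 -0.4 0 0 0 0 1; 0.8 -0.8 0 0 0 0 1; 1 -1 0 0 0 0 1; 1 -1 0 0 0 0 1"

```text
time_s: 2.7
tool_pos: [479.9, -133.5, 223.1]
ee_rot: [-0.001, 0.997, 0.083, 0.001]
ft_force: [-0.7, 0.1, -0.1]
gripper_width: 0.6
grasp_force: 0.0
```

Emit:
drive_tool --rows "0.4 -0.4 0 0 0 0 1; 0.8 -0.8 0 0 0 0 1; 1 -1 0 0 0 0 1; 1 -1 0 0 0 0 1; 1 -1 0 0 0 0 1"

```text
time_s: 3.12
tool_pos: [561.6, -19.2, 222.4]
ee_rot: [-0.001, 0.997, 0.083, 0.0]
ft_force: [-0.3, 0.7, 0.5]
gripper_width: 0.3
grasp_force: 0.0
```

Emit:
drive_tool --rows "0 -0.4 0.1 0 0 0 1; -0.02 -0.79 0.5 0 0 0 1; -0.02 -0.79 0.8 0 0 0 1; -0.02 -0.79 0.8 0 0 0 1; -0.02 -0.79 0.8 0 0 0 1; -0.02 -0.79 0.8 0 0 0 1"

```text
time_s: 3.62
tool_pos: [546.5, 52.0, 144.0]
ee_rot: [0.0, 0.997, 0.079, 0.001]
ft_force: [0.2, -0.6, 0.2]
gripper_width: 0.4
grasp_force: 0.0
```

Emit:
drive_tool --rows "0 0 0.2 0 0 0 1; 0 0 0.4 0 0 0 1; 0 0 0.52 0 0 0 1; 0 0 0.52 0 0 0 1; 0 0 0.52 0 0 0 1"

```text
time_s: 4.03
tool_pos: [546.1, 52.8, 91.6]
ee_rot: [0.0, 0.997, 0.08, 0.0]
ft_force: [0.8, 0.2, 1.0]
gripper_width: 0.2
grasp_force: 0.0
```

```bash
python3 - <<'E'
from h import *
np.set_printoptions(suppress=True,precision=2)
from fit import fy
s=read_state();print(s["tool_pos"],s["ft_force"])
L=[]
for c,yo in(("top",-25.4),("side",-31.3)):
    im=snapshot(c);cv2.imwrite(f"{c}h.png",im);p=proj(c,s["tool_pos"])[0];print(c,p)
    x0,y0=int(p[0])-35,int(p[1])-30;k=5
    cr=cv2.resize(im[y0:y0+70,x0:x0+80],None,fx=k,fy=k,interpolation=cv2.INTER_CUBIC)
    cr=np.clip(cr.astype(float)*1.6,0,255).astype(np.uint8)
    q=lambda P:tuple(int(v) for v in (proj(c,P)[0]-[x0,y0]+.5)*k)
    cv2.circle(cr,q(s["tool_pos"]),4,(0,0,255),1)
    for sg in(-1,1):
      for y in fy:
        xl=sg*(18.45+(90.6-y)/180.6*4.2);th=.1625
        P=[579.4+np.cos(th)*xl-np.sin(th)*y,yo+np.sin(th)*xl+np.cos(th)*y,69]
        cv2.circle(cr,q(P),2,(0,255,0),-1)
    L.append(cr)
cv2.imwrite("pics/hov.png",np.hstack(L))
E
```

```text
[546.12  52.82  91.56] [0.78 0.21 0.98]
top [278.27 193.23]
side [295.21 211.2 ]
```

View pics/hov.png

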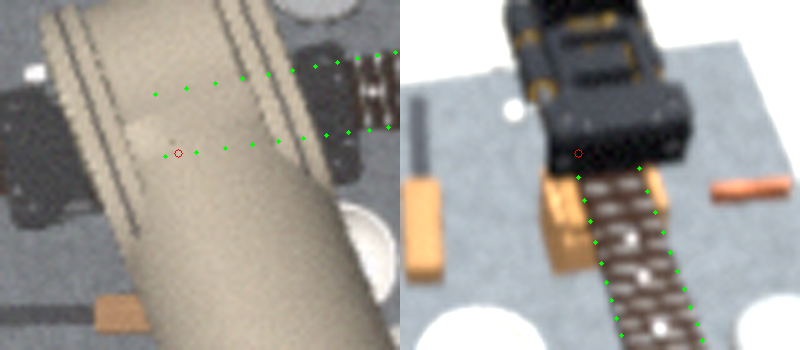

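The side view shows the gripper over the first frets with the model's edge dots on the board edges; the tip itself is hidden behind the gripper body. The cameras agree laterally to about 1.5 mm and along the neck to 6 mm, so I'll start and end a few mm beyond the end frets.

Emit:
drive_tool --rows "0.01 -0.086 0.05 0 0 0 1; 0.01 -0.086 0.1 0 0 0 1; 0.01 -0.086 0.14 0 0 0 1; 0.01 -0.086 0.16 0 0 0 1; 0.01 -0.086 0.17 0 0 0 1; 0.01 -0.086 0.17 0 0 0 1; 0.01 -0.086 0.17 0 0 0 1; 0.01 -0.086 0.17 0 0 0 1"

```text
time_s: 4.8
tool_pos: [545.2, 62.1, 73.7]
ee_rot: [0.0, 0.997, 0.08, 0.0]
ft_force: [0.3, -0.1, 0.3]
gripper_width: 0.5
grasp_force: 0.0
```

Emit:
drive_tool --rows "0 0 0.01 0 0 0 1; 0 0 0.02 0 0 0 1; 0 0 0.03 0 0 0 1; 0 0 0.035 0 0 0 1; 0 0 0.035 0 0 0 1; 0 0 0.035 0 0 0 1"

```text
time_s: 5.3
tool_pos: [545.0, 62.2, 70.0]
ee_rot: [0.0, 0.997, 0.08, -0.0]
ft_force: [0.5, -0.1, -1.0]
gripper_width: 0.4
grasp_force: 0.0
```

Emit:
drive_tool --rows "0 0 0.004 0 0 0 1; 0 0 0.007 0 0 0 1; 0 0 0.007 0 0 0 1; 0 0 0.007 0 0 0 1"

```text
time_s: 5.63
tool_pos: [545.1, 62.3, 69.5]
ee_rot: [0.0, 0.997, 0.08, 0.0]
ft_force: [-1.0, 0.1, 2.3]
gripper_width: 0.7
grasp_force: 1.4
```

Emit:
drive_tool --rows "0 0 0.002 0 0 0 1; 0 0 0.002 0 0 0 1; 0 0 0.002 0 0 0 1"

```text
time_s: 5.88
tool_pos: [545.1, 62.3, 69.4]
ee_rot: [0.0, 0.997, 0.08, 0.0]
ft_force: [-2.0, -0.0, 5.7]
gripper_width: 0.7
grasp_force: 2.7
```

Emit:
drive_tool --rows "0 0 0.002 0 0 0 1; 0 0 0.002 0 0 0 1; 0 0 0.002 0 0 0 1"

```text
time_s: 6.13
tool_pos: [545.1, 62.3, 69.5]
ee_rot: [0.0, 0.997, 0.08, 0.0]
ft_force: [-3.1, 0.0, 7.3]
gripper_width: 0.6
grasp_force: 3.7
```

Emit:
drive_tool --rows "0 0.02 -0.003 0 0 0 1; -0.001 0.04 -0.003 0 0 0 1; -0.001 0.07 -0.003 0 0 0 1; -0.002 0.1 -0.003 0 0 0 1; -0.003 0.13 -0.003 0 0 0 1; -0.003 0.15 -0.003 0 0 0 1"

```text
time_s: 6.63
tool_pos: [547.5, 47.3, 69.5]
ee_rot: [-0.0, 0.997, 0.08, 0.0]
ft_force: [-0.8, 4.1, 5.1]
gripper_width: 0.6
grasp_force: 2.5
```

Emit:
drive_tool --rows "-0.001 0.03 -0.002 0 0 0 1; -0.001 0.06 -0.002 0 0 0 1; -0.002 0.09 -0.002 0 0 0 1; -0.003 0.12 -0.002 0 0 0 1; -0.003 0.15 -0.002 0 0 0 1; -0.004 0.18 -0.002 0 0 0 1; -0.004 0.21 -0.002 0 0 0 1; -0.005 0.24 -0.002 0 0 0 1"

```text
time_s: 7.3
tool_pos: [550.6, 23.4, 69.5]
ee_rot: [0.0, 0.997, 0.08, 0.0]
ft_force: [0.1, 3.4, 4.8]
gripper_width: 0.5
grasp_force: 2.4
```

Emit:
drive_tool --rows "-0.001 0.03 -0.002 0 0 0 1; -0.001 0.06 -0.002 0 0 0 1; -0.002 0.09 -0.002 0 0 0 1; -0.003 0.12 -0.002 0 0 0 1; -0.003 0.15 -0.002 0 0 0 1; -0.004 0.18 -0.002 0 0 0 1; -0.004 0.21 -0.002 0 0 0 1; -0.005 0.24 -0.002 0 0 0 1; -0.005 0.27 -0.002 0 0 0 1; -0.006 0.3 -0.002 0 0 0 1"

```text
time_s: 8.13
tool_pos: [554.7, -6.6, 69.5]
ee_rot: [0.0, 0.997, 0.08, -0.0]
ft_force: [0.2, 0.7, 1.3]
gripper_width: 0.7
grasp_force: 0.8
```

Emit:
drive_tool --rows "0 0.03 0.001 0 0 0 1; -0.001 0.06 0.002 0 0 0 1; -0.001 0.09 0.002 0 0 0 1; -0.002 0.12 0.002 0 0 0 1; -0.002 0.15 0.002 0 0 0 1; -0.003 0.18 0.002 0 0 0 1"

```text
time_s: 8.63
tool_pos: [557.4, -24.1, 69.5]
ee_rot: [0.0, 0.997, 0.08, 0.0]
ft_force: [-0.2, 2.1, 3.9]
gripper_width: 0.7
grasp_force: 1.6
```

Emit:
drive_tool --rows "0 0.03 0 0 0 0 1; -0.001 0.06 0 0 0 0 1; -0.001 0.09 0 0 0 0 1; -0.002 0.12 0 0 0 0 1; -0.002 0.15 0 0 0 0 1; -0.003 0.18 0 0 0 0 1; -0.003 0.21 0 0 0 0 1; -0.004 0.24 0 0 0 0 1"

```text
time_s: 9.3
tool_pos: [560.8, -47.9, 69.5]
ee_rot: [-0.0, 0.997, 0.08, 0.0]
ft_force: [-0.2, 2.6, 4.3]
gripper_width: 0.3
grasp_force: 2.1
```

Emit:
drive_tool --rows "0 0.03 0 0 0 0 1; -0.001 0.06 0 0 0 0 1; -0.001 0.09 0 0 0 0 1; -0.002 0.12 0 0 0 0 1"

```text
time_s: 9.63
tool_pos: [562.5, -59.7, 69.5]
ee_rot: [0.0, 0.997, 0.08, 0.0]
ft_force: [-0.6, 3.9, 4.7]
gripper_width: 0.4
grasp_force: 2.3
```

Emit:
drive_tool --rows "0 0.03 -0.001 0 0 0 1; -0.001 0.06 -0.001 0 0 0 1; -0.001 0.09 -0.001 0 0 0 1; -0.002 0.12 -0.001 0 0 0 1; -0.003 0.15 -0.001 0 0 0 1; -0.003 0.18 -0.001 0 0 0 1; -0.004 0.21 -0.001 0 0 0 1; -0.005 0.24 -0.001 0 0 0 1"

```text
time_s: 10.3
tool_pos: [565.8, -83.7, 69.5]
ee_rot: [0.0, 0.997, 0.08, -0.0]
ft_force: [-0.6, 2.8, 3.5]
gripper_width: 0.5
grasp_force: 1.8
```

Emit:
drive_tool --rows "0 0.03 0 0 0 0 1; -0.001 0.06 0 0 0 0 1; -0.001 0.09 0 0 0 0 1; -0.002 0.12 0 0 0 0 1; -0.003 0.15 0 0 0 0 1; -0.003 0.18 0 0 0 0 1"

```text
time_s: 10.8
tool_pos: [568.4, -101.5, 69.5]
ee_rot: [0.0, 0.997, 0.08, -0.0]
ft_force: [-0.8, 2.7, 4.4]
gripper_width: 0.3
grasp_force: 1.7
```

Emit:
drive_tool --rows "0 0.03 -0.001 0 0 0 1; -0.001 0.06 -0.001 0 0 0 1; -0.001 0.09 -0.001 0 0 0 1; -0.002 0.12 -0.001 0 0 0 1; -0.003 0.15 -0.001 0 0 0 1; -0.003 0.18 -0.001 0 0 0 1; -0.004 0.21 -0.001 0 0 0 1; -0.005 0.24 -0.001 0 0 0 1; -0.005 0.24 -0.001 0 0 0 1"

```text
time_s: 11.55
tool_pos: [571.7, -126.0, 69.5]
ee_rot: [0.0, 0.997, 0.08, -0.0]
ft_force: [-0.3, -1.2, 0.8]
gripper_width: 0.3
grasp_force: 0.5
```

Emit:
drive_tool --rows "0 0 -0.1 0 0 0 1; 0 0 -0.4 0 0 0 1; 0 0 -0.8 0 0 0 1; 0 0 -0.8 0 0 0 1; 0 0 -0.8 0 0 0 1"

```text
time_s: 11.97
tool_pos: [573.2, -125.0, 152.8]
ee_rot: [0.001, 0.997, 0.08, 0.002]
ft_force: [0.4, 0.0, -1.3]
gripper_width: 0.5
grasp_force: 0.0
```

```bash
python3 - <<'E'
from h import *
import fit
print(read_state()["tool_pos"])
a=cv2.imread("top.png");b=snapshot("top");cv2.imwrite("top2.png",b)
cs=snapshot("side");cv2.imwrite("side2.png",cs)
# shift of the headstock-side part between the pictures
for c,A,B,(x,y,w,h) in(("top",a,b,(224,172,45,40)),("side",cv2.imread("side.png"),cs,(275,178,40,50))):
    g=lambda i:cv2.cvtColor(i[y:y+h,x:x+w],6).astype(np.float32)
    print(c,cv2.phaseCorrelate(g(A),g(B),cv2.createHanningWindow((w,h),cv2.CV_32F)))
cv2.imwrite("pics/l.png",np.hstack([cv2.resize(b[130:280,215:415],None,fx=2,fy=2),cv2.resize(cs[170:320,250:450],None,fx=2,fy=2)]))
E
```

```text
[ 573.22 -124.97  152.79]
top ((0.5215730018990676, 0.07561162117342946), 0.9738286603821649)
side ((-0.28355414156476755, 0.10964640878702525), 0.5491668078899383)
```

View pics/l.png

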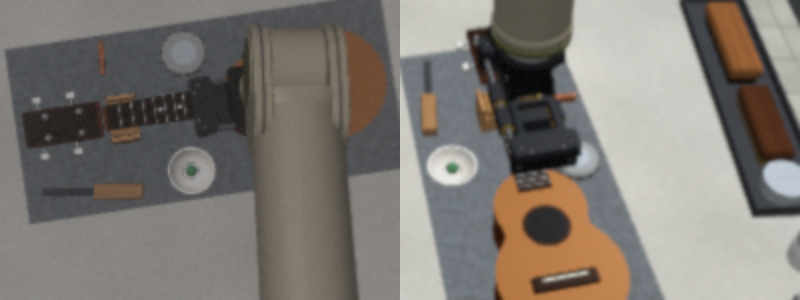

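The picture shows the headstock, neck and bystanders in place, with the gripper over the body. I'll check whether the ukulele crept, using static objects as reference.

```bash
python3 - <<'E'
from h import *
def sh(c,x,y,w,h):
    A,B=cv2.imread(f"{c}.png"),cv2.imread(f"{c}2.png")
    g=lambda i:cv2.cvtColor(i,6).astype(np.float32)
    T=g(A)[y:y+h,x:x+w];r=cv2.findTransformECC(T,g(B)[y:y+h,x:x+w],np.eye(2,3,dtype=np.float32),cv2.MOTION_TRANSLATION,(3,200,1e-6),None,3)
    return round(r[0],3),r[1][:,2].round(2)
for n,a in dict(head=("top",227,178,40,32),frets=("top",270,174,38,20),file=("top",232,217,58,16),rest_low=("top",268,195,20,9),nutblank=("top",259,146,12,24),pipe=("top",292,143,30,28),dish=("top",296,202,30,28),body=("side",296,275,66,65),hole=("side",308,268,32,22),dish_s=("side",262,240,30,26),tray=("side",390,165,70,100)).items(): print(n,*sh(*a))
E
```

```text
head 0.999 [0.01 0.01]
frets 0.998 [0.02 0.02]
file 0.991 [-0.04 -0.01]
rest_low 0.985 [-0.05  0.05]Traceback (most recent call last):
  File "<stdin>", line 7, in <module>
  File "<stdin>", line 5, in sh
cv2.error: OpenCV(4.12.0) /io/opencv/modules/video/src/ecc.cpp:574: error: (-7:Iterations do not converge) NaN encountered. in function 'findTransformECC'
```

No creep: headstock and frets are within 0.02 px. Moving on to the far edge.

Emit:
drive_tool --rows "0.1 -0.4 0 0 0 0 1; 0.2 -0.8 0 0 0 0 1; 0.2 -0.95 0 0 0 0 1; 0.2 -0.95 0 0 0 0 1"

```text
time_s: 12.4
tool_pos: [575.2, -21.9, 148.8]
ee_rot: [-0.001, 0.996, 0.084, -0.001]
ft_force: [0.1, 0.7, 0.0]
gripper_width: 0.4
grasp_force: 0.0
```

Emit:
drive_tool --rows "0.1 -0.4 0 0 0 0 1; 0.2 -0.8 0 0 0 0 1; 0.205 -0.94 0 0 0 0 1; 0.205 -0.94 0 0 0 0 1; 0.205 -0.94 0 0 0 0 1; 0.205 -0.94 0 0 0 0 1"

```text
time_s: 12.9
tool_pos: [581.2, 66.4, 148.8]
ee_rot: [0.0, 0.997, 0.079, -0.001]
ft_force: [-0.1, -0.7, 0.3]
gripper_width: 0.2
grasp_force: 0.0
```

Emit:
drive_tool --rows "0 0 0.2 0 0 0 1; 0 0 0.4 0 0 0 1; 0 0 0.55 0 0 0 1; 0 0 0.6 0 0 0 1; 0 0 0.6 0 0 0 1; 0 0 0.6 0 0 0 1; 0 0 0.6 0 0 0 1; 0 0 0.6 0 0 0 1"

```text
time_s: 13.57
tool_pos: [582.2, 68.0, 90.7]
ee_rot: [0.0, 0.997, 0.08, 0.001]
ft_force: [-0.4, 0.2, 0.1]
gripper_width: 0.7
grasp_force: 0.0
```

Emit:
drive_tool --rows "0 0 0.05 0 0 0 1; 0 0 0.1 0 0 0 1; 0 0 0.14 0 0 0 1; 0 0 0.16 0 0 0 1; 0 0 0.16 0 0 0 1; 0 0 0.16 0 0 0 1; 0 0 0.16 0 0 0 1; 0 0 0.16 0 0 0 1"

```text
time_s: 14.23
tool_pos: [581.6, 68.2, 73.9]
ee_rot: [0.0, 0.997, 0.08, 0.0]
ft_force: [-0.3, -0.2, -0.6]
gripper_width: 0.5
grasp_force: 0.0
```

Emit:
drive_tool --rows "0 0 0.01 0 0 0 1; 0 0 0.02 0 0 0 1; 0 0 0.03 0 0 0 1; 0 0 0.037 0 0 0 1; 0 0 0.037 0 0 0 1; 0 0 0.037 0 0 0 1"

```text
time_s: 14.73
tool_pos: [581.4, 68.1, 69.9]
ee_rot: [0.0, 0.997, 0.08, -0.0]
ft_force: [0.3, 1.3, -0.1]
gripper_width: 0.2
grasp_force: 0.0
```

Emit:
drive_tool --rows "0 0 0.003 0 0 0 1; 0 0 0.006 0 0 0 1; 0 0 0.006 0 0 0 1; 0 0 0.006 0 0 0 1"

```text
time_s: 15.07
tool_pos: [581.5, 68.2, 69.5]
ee_rot: [0.0, 0.997, 0.08, 0.0]
ft_force: [-0.9, -0.5, 3.1]
gripper_width: 0.3
grasp_force: 1.4
```

Emit:
drive_tool --rows "0.001 0.02 0 0 0 0 1; 0.002 0.04 0 0 0 0 1; 0.002 0.07 0 0 0 0 1; 0.003 0.1 0 0 0 0 1; 0.004 0.13 0 0 0 0 1; 0.005 0.15 0 0 0 0 1"

```text
time_s: 15.57
tool_pos: [584.6, 53.2, 69.5]
ee_rot: [-0.0, 0.997, 0.08, 0.0]
ft_force: [-1.0, 1.8, 3.9]
gripper_width: 0.3
grasp_force: 2.0
```

Emit:
drive_tool --rows "0.001 0.03 0 0 0 0 1; 0.001 0.06 0 0 0 0 1; 0.002 0.09 0 0 0 0 1; 0.003 0.12 0 0 0 0 1; 0.004 0.15 0 0 0 0 1; 0.004 0.18 0 0 0 0 1; 0.005 0.21 0 0 0 0 1; 0.006 0.24 0 0 0 0 1"

```text
time_s: 16.23
tool_pos: [588.9, 29.8, 69.5]
ee_rot: [-0.0, 0.997, 0.08, 0.0]
ft_force: [-1.1, 3.7, 5.5]
gripper_width: 0.5
grasp_force: 2.6
```

Emit:
drive_tool --rows "0.001 0.03 -0.002 0 0 0 1; 0.001 0.06 -0.002 0 0 0 1; 0.002 0.09 -0.002 0 0 0 1; 0.003 0.12 -0.002 0 0 0 1; 0.004 0.15 -0.002 0 0 0 1; 0.004 0.18 -0.002 0 0 0 1; 0.005 0.21 -0.002 0 0 0 1; 0.006 0.24 -0.002 0 0 0 1"

```text
time_s: 16.9
tool_pos: [593.3, 5.9, 69.5]
ee_rot: [0.0, 0.997, 0.08, -0.0]
ft_force: [-0.8, 2.6, 3.3]
gripper_width: 0.5
grasp_force: 2.1
```

Emit:
drive_tool --rows "0.001 0.03 0 0 0 0 1; 0.001 0.06 0 0 0 0 1; 0.002 0.09 0 0 0 0 1; 0.003 0.12 0 0 0 0 1; 0.004 0.15 0 0 0 0 1; 0.004 0.18 0 0 0 0 1; 0.005 0.21 0 0 0 0 1; 0.006 0.24 0 0 0 0 1"

```text
time_s: 17.57
tool_pos: [597.7, -17.7, 69.5]
ee_rot: [0.0, 0.997, 0.08, 0.0]
ft_force: [0.1, 1.8, 4.2]
gripper_width: 0.7
grasp_force: 2.0
```

Emit:
drive_tool --rows "0.001 0.03 -0.001 0 0 0 1; 0.001 0.06 -0.001 0 0 0 1; 0.002 0.09 -0.001 0 0 0 1; 0.003 0.12 -0.001 0 0 0 1; 0.004 0.15 -0.001 0 0 0 1; 0.004 0.18 -0.001 0 0 0 1; 0.005 0.21 -0.001 0 0 0 1; 0.006 0.24 -0.001 0 0 0 1"

```text
time_s: 18.23
tool_pos: [602.0, -41.4, 69.5]
ee_rot: [0.0, 0.997, 0.08, -0.0]
ft_force: [0.6, 1.4, 1.8]
gripper_width: 0.4
grasp_force: 1.1
```

Emit:
drive_tool --rows "0.001 0.03 0.001 0 0 0 1; 0.002 0.06 0.001 0 0 0 1; 0.003 0.09 0.001 0 0 0 1; 0.004 0.12 0.001 0 0 0 1; 0.005 0.15 0.001 0 0 0 1; 0.005 0.18 0.001 0 0 0 1; 0.006 0.21 0.001 0 0 0 1; 0.007 0.24 0.001 0 0 0 1"

```text
time_s: 18.9
tool_pos: [606.7, -64.8, 69.6]
ee_rot: [0.0, 0.997, 0.08, 0.0]
ft_force: [-0.1, 1.6, 2.9]
gripper_width: 0.5
grasp_force: 1.4
```

Emit:
drive_tool --rows "0.001 0.03 0 0 0 0 1; 0.001 0.06 0 0 0 0 1; 0.002 0.09 0 0 0 0 1; 0.003 0.12 0 0 0 0 1; 0.004 0.15 0 0 0 0 1; 0.004 0.18 0 0 0 0 1; 0.005 0.21 0 0 0 0 1; 0.006 0.24 0 0 0 0 1"

```text
time_s: 19.57
tool_pos: [611.1, -88.4, 69.6]
ee_rot: [0.0, 0.997, 0.08, 0.0]
ft_force: [-0.1, 2.6, 3.3]
gripper_width: 0.8
grasp_force: 1.5
```

Emit:
drive_tool --rows "0.001 0.03 0 0 0 0 1; 0.001 0.06 0 0 0 0 1; 0.002 0.09 0 0 0 0 1; 0.003 0.12 0 0 0 0 1; 0.004 0.15 0 0 0 0 1; 0.004 0.18 0 0 0 0 1; 0.005 0.21 0 0 0 0 1; 0.006 0.24 0 0 0 0 1; 0.007 0.27 0 0 0 0 1; 0.007 0.3 0 0 0 0 1; 0.007 0.3 0 0 0 0 1"

```text
time_s: 20.48
tool_pos: [616.6, -118.7, 69.5]
ee_rot: [0.0, 0.997, 0.08, 0.0]
ft_force: [0.6, -0.5, 2.8]
gripper_width: 1.0
grasp_force: 1.3
```

Emit:
drive_tool --rows "0 0 -0.1 0 0 0 1; 0 0 -0.4 0 0 0 1; 0 0 -0.8 0 0 0 1; 0 0 -1 0 0 0 1; 0 0 -1 0 0 0 1"

```text
time_s: 20.9
tool_pos: [618.9, -117.9, 175.8]
ee_rot: [0.001, 0.997, 0.08, 0.004]
ft_force: [0.6, 0.0, 0.4]
gripper_width: 0.7
grasp_force: 0.0
```

Emit:
drive_tool --rows "-0.3 0.3 0 0 0 0 1; -0.7 0.7 0 0 0 0 1; -1 1 0 0 0 0 1; -1 1 0 0 0 0 1"

```text
time_s: 21.23
tool_pos: [529.8, -238.5, 169.5]
ee_rot: [0.001, 0.997, 0.077, -0.001]
ft_force: [-0.9, -1.0, -0.5]
gripper_width: 0.2
grasp_force: 0.0
```

Emit:
drive_tool --rows "-0.3 0.3 0 0 0 0 1; -0.7 0.7 0 0 0 0 1; -1 1 0 0 0 0 1; -1 1 0 0 0 0 1; -1 1 0 0 0 0 1; -1 1 0 0 0 0 1; -1 1 0 0 0 0 1"

```text
time_s: 21.82
tool_pos: [451.6, -346.0, 169.7]
ee_rot: [-0.0, 0.997, 0.081, 0.0]
ft_force: [1.1, 1.1, 0.1]
gripper_width: 0.3
grasp_force: 0.0
```

```bash
python3 - <<'E'
from h import *
B=snapshot("top");cv2.imwrite("top3.png",B);A=cv2.imread("top.png");s=read_state();print(s["tool_pos"],s["ft_force"])
g=lambda i:cv2.cvtColor(i,6).astype(np.float32)
for n,(x,y,w,h) in dict(head=(227,178,40,32),frets=(270,174,68,24),file=(232,217,58,16),hole=(340,160,32,30)).items():
    try:
        r=cv2.findTransformECC(g(A)[y:y+h,x:x+w],g(B)[y:y+h,x:x+w],np.eye(2,3,dtype=np.float32),0,(3,200,1e-6),None,3);print(n,r[0],r[1][:,2].round(2))
    except cv2.error: print(n,"-")
cv2.imwrite("pics/end.png",B)
E
```

```text
[ 451.92140084 -345.68631771  169.69892903] [ 0.27358051  0.20764742 -0.83549861]
head 0.9989396279789472 [-0.01  0.  ]
frets 0.9977570404530944 [0.01 0.  ]
file 0.9935978349344904 [-0.03  0.  ]
hole 0.9983000472684296 [-0.05 -0.02]
```

View pics/end.png

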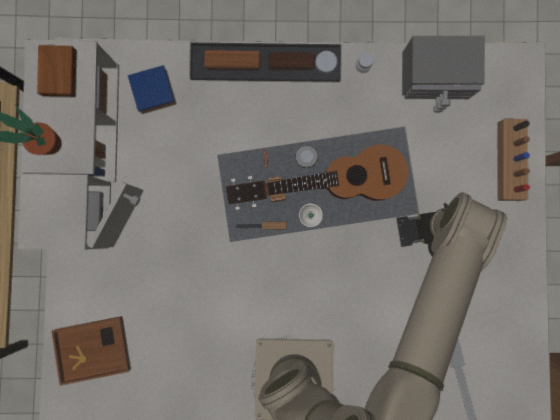

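The picture shows the ukulele and everything on the mat unmoved, and the gripper clear of them at (420,230). Handing in.

```bash
python3 -c "
from cell import *
print(close_job())"
```

```text
the job is handed in; nothing more can be done
None
```

I ran the fingertips lightly along the near edge and then the far edge, first fret to last. Contact force was mostly 1–5 N (about 7 N at first touch), the ukulele did not shift in the pictures, and the job was handed in at about 22 s with the arm clear; no verdict came back.

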